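# Shut off the marked air valve under the sliding cover

## Robot

A 7-joint arm with a two-finger parallel gripper is mounted at the origin on the work surface. World frame = base frame: x ahead of the robot, y to its left, z up, the work surface at z = 0. Lengths are in mm, angles in rad, forces in N, time in s.
With the tool pointing down it reaches from about 400 to 875 mm from the base axis. Payload 4.4 kg.
Tool frame: the origin (TCP) lies midway between the tips of the shut fingers; the grasp point (between the pads) lies 19 mm behind it; z points along the fingers, y is the line along which they close (so a half turn about z gives the same grasp; the last joint's range is limited). The gripper opens to 85 mm and grips with 20 to 120 N. Pads are 22 mm wide; open, the fingers measure 114 mm over their backs; the gripper's body (76 mm by 85 mm) begins 54 mm behind the grasp point. The pads swing forward as they close: fully open they stand 13 mm farther back than shut.
Start: joints at [-1.322, 0.628, 0.038, 1.517, -0.027, 0.996, -0.02], TCP at [201.233, 618.08, 231.313] pointing down, gripper open.
Joint ranges: [-3.06, 3.06], [-0.37, 2.12], [-1.25, 1.32], [0.18, 2.47], [-1.1, 4.24], [0.23, 1.98], [-2.94, 2.94]. Speed limits (rad/s): [2.57, 2.57, 3.14, 3.14, 3.14, 3.14, 3.14].

## Interface

Orientations are given as [roll, pitch, yaw] about the fixed x, y, z axes, in that order (R = Rz(yaw) Ry(pitch) Rx(roll)).
In Python, from cell import ctrl gives the robot as it stands.
- The arm moves only by the shell command python3 -m handwheel 'ROWS'. ROWS is JSON, a list of rows, each a list of 3 entries, a list of its own where there are three numbers: the turn, a rotation vector about the tool's x, y, z in degrees, then the shift along the tool's x, y, z in m, then the closure, from 0 (fully open) to 1 (shut). A call has 1 to 5 rows; each row shifts and turns the commanded pose from where the row before left it, along the tool's axes as they then stand; what a row does not reach is not made up. A row lasts 1/12 s, in which the tool goes at most 41.7 mm and 7.16 degrees, less where a joint would pass 70% of its speed; a pose out of reach is approached as far as the arm can. A call is refused whole if a number of a shift passes 0.0417 or a number of a turn 7.16, either way. A call with a gripper value outside its range is refused whole. The fingers move at their own pace and stop on an object; the grip force is fixed at half the most. Time passes only in rows, so rows that do not move let the fingers close. It gives the time, the measured TCP pose, the force, the opening and the grip force at its end, in the units of the state.
- ctrl.read_state(): the state, without advancing time (a new reading comes with each control period).
- ctrl.get_image(name): name is "scene" or "top"; returns a dict with "pixels" (420x560x3 uint8, red, green, blue), "fx", "fy", "cx", "cy" (pixels), "pose" (4x4, takes a point from camera to world coordinates). Camera axes: x right, y up, looking along -z (the intrinsics and any distortion apply to the point x, -y, -z); pixel columns grow to the right and rows downward; lengths in mm; the calibration is good to about 2 mm. A picture is of the moment at which its call begins. There is no depth.
- ctrl.finish_job(): hands the job in; it is judged then, once.
The state is a dict: "clock": time; "qpos": joint angles; "qd": joint speeds; "tau": joint torques, N m; "eef_pos": TCP position; "tool_rot": TCP orientation; "force": force on the tool from outside, world axes, zero at the start; "torque": the same for the moment, N m; "width": finger opening in mm; "gripper_force": force on a finger pad.
Only numpy, scipy, OpenCV 4.12 (cv2) and the standard library are available. Lean on these libraries where they do the work, as an engineer would, in place of code of your own. Each camera call takes 0.05 s, during which the arm holds its last target. There are 200 camera calls.

## Task

Push the loose cover of the grey air manifold box aside, all the way to its end stop, so that the two valve handles under it are revealed; then push the handle that ends in a round disc fully shut, to its stop, where it lies straight across its pipe. Slide the cover, never lift or tip it; leave the plain square-ended handle, and the bottles and other things on the bench, as they are.

Things in the scene. Friction and masses are not known exactly. Their poses are not given: they have to be found in the camera images.
- manifold_box: Grey air manifold box fixed to the bench, 310 (x) by 300 (y) mm, rim 75 mm above the bench, turned about z by up to 0.3 rad. Origin: centre of its underside, z up. Its -y half is an open valve bay hidden by the cover (inside x -141 to 141, y -142 to -2 mm, floor 5 mm above the bench); its +y half is a solid deck level with the rim.
- end_stop (a point): Middle of the end stop's inner face (box frame y = +144 mm, 81 mm above the bench). The cover slides on rim and deck along the box's y, between guide lips with inner faces at box x = +-149 mm; lips and end stop reach 87 mm above the bench. There is no lip at the -y end.
- cover: Loose aluminium plate, 294 (x) by 142 (y) by 5 mm, 0.45 to 0.7 kg, lying on the box with 2 mm play at each guide lip; 2 to 6 N slide it. Origin: centre of its underside; axes as the box's. It starts over the bay, its centre at box y -77 to -60 mm; against the end stop its centre is at box y +73 mm and the bay is fully open.
- strip (a point): Middle of the pull strip's outer (-y) face, which is flush with the cover's -y edge. The strip stands along that edge: 160 mm long (x), 6 mm thick (y), from the plate's top (80 mm above the bench) up to 104 mm above the bench.
- marked_handle (a joint): Angle of the marked handle: 0 = open (the handle points along the box's -y), 1.571 = fully shut, on its hard stop (it points along the box's +x). It turns counter-clockwise seen from above, takes about 0.08 N m (1 to 3 N at its end) and stays where it is left.
- marked_pivot (a point): Pivot axis of the marked handle at mid-thickness, 64 mm above the bench (handle underside 58 mm, top 70 mm). The two valves stand in the bay at x = -72 and x = +48 mm, y = -40 mm in the box's frame; either one may be the marked one.
- marked_end (a point): Centre of the round disc, 28 mm across and 12 mm thick, that ends the marked handle, 60 mm from its pivot, at mid-thickness. The handle is a steel bar 12 mm wide and 12 mm thick, with a 24 mm round hub at the pivot; the disc marks it.
- plain_pivot (a point): Pivot axis of the other handle at mid-thickness, same height. That handle is a plain straight steel bar, 12 mm wide, square-ended, 74 mm long from its pivot, and starts nearly open.
- plain_end (a point): Point on the plain handle, 60 mm from its pivot, at mid-thickness.
- flux_bottle: Loose bystander: white round bottle, 36 mm across, 75 mm tall. Origin: centre of its underside.
- paste_jar: Loose bystander: grey round jar, 48 mm across, 45 mm tall. Origin: centre of its underside.
- parts_cup: Loose bystander: white round open cup, 56 mm across the rim, 50 mm tall. Origin: centre of its underside.
- component_reel: Loose bystander: black component reel lying flat, 70 mm across, 12 mm thick. Origin: centre of its underside.
- screwdriver: Loose bystander: screwdriver lying on the bench at the side. It lies along its own x axis, handle to -x.
- mug: Loose bystander: white mug, 80 mm across, 90 mm tall, at the side. Origin: centre of its underside.
- weight: Loose bystander: plain steel cylinder, 40 mm across, 30 mm tall, at the side. Origin: centre of its underside.

How it is judged (in metres and radians):
On the way, in this order (a step that is already met when the one before it is completed fails the run):
1. the cover is slid aside to its end stop (y of cover in the frame of manifold_box above 0.058 m and height (world z) of cover below 0.08 m and angle between cover's own z axis and vertical below 0.05 rad), for 0.2 s.
2. the marked handle is pushed shut (value of joint marked_handle above 1.46 rad), for 0.2 s.
At the end, for the whole second after the job is handed in: The cover lies flat on the box within 15 mm of its end stop and at rest, the marked handle is within 0.11 rad of fully shut, the plain handle's end has moved less than 12 mm, and every bystander is upright and within 30 mm of where it stood (all of step 1 and value of joint marked_handle above 1.46 rad and velocity of joint marked_handle below 0.05 rad/s and linear speed of cover below 0.02 m/s and not (distance of plain_end from where it was at the start of the episode above 0.012 m) and not (distance of any of flux_bottle, paste_jar, parts_cup, component_reel, screwdriver, mug, weight from where it was at the start of the episode above 0.03 m or angle between any of flux_bottle, paste_jar, parts_cup, component_reel, mug, weight's own z axis and vertical above 0.5 rad)); the robot touches nothing.
It fails at once if the cover is lifted by 12 mm or tipped (height (world z) of cover above 0.087 m or angle between cover's own z axis and vertical above 0.12 rad).
It fails at once if the plain handle is moved (its end by more than 12 mm) (distance of plain_end from where it was at the start of the episode above 0.012 m).
It fails at once if a bystander is moved by more than 30 mm or knocked over (distance of any of flux_bottle, paste_jar, parts_cup, component_reel, screwdriver, mug, weight from where it was at the start of the episode above 0.03 m or angle between any of flux_bottle, paste_jar, parts_cup, component_reel, mug, weight's own z axis and vertical above 0.5 rad).
It also fails if it takes over 45 s, if anything falls off the work surface, if the arm or the gripper's body presses on something with over 40 N, if the wrist force passes 120 N, or if a joint passes its speed limit or range.

## Working session

There is one attempt and no reset: what is moved stays moved. The work goes in short steps, Python scripts to look and compute and a shell command to move; the robot and the scene stay as the last step left them, time stands still between calls to the robot, and variables do not carry over. Pictures are saved under pics/ and viewed, at most 11 in all, crops included, and the job is handed in when it is done.

```bash
mkdir -p pics; ls
python3 - <<'E'
from cell import ctrl
import cv2,json
for n in("scene","top"):
    d=ctrl.get_image(n);cv2.imwrite(f"pics/{n}0.png",d["pixels"][:,:,::-1]);print(n,d["fx"],d["fy"],d["cx"],d["cy"],d["pose"],[k for k in d])
s=ctrl.read_state();print(s)
E
```

```text
pics
scene 471.9365197457699 471.9365197457699 279.0781200067128 203.9372921471856 [[-4.95157042e-01 -6.53075634e-01  5.72984921e-01  1.29755300e+03]
 [ 8.68774377e-01 -3.77593795e-01  3.20396640e-01  4.03643825e+02]
 [ 7.11231159e-03  6.56441271e-01  7.54343604e-01  1.06348638e+03]
 [ 0.00000000e+00  0.00000000e+00  0.00000000e+00  1.00000000e+00]] ['pixels', 'fx', 'fy', 'cx', 'cy', 'pose']
top 541.187586602452 541.187586602452 276.1153886536875 209.39040318517723 [[ 1.52195595e-03  9.93759378e-01 -1.11534669e-01  3.68963621e+02]
 [-9.99978058e-01  7.93340552e-04 -6.57672591e-03  2.23898745e+00]
 [-6.44719807e-03  1.11542231e-01  9.93738781e-01  1.83978683e+03]
 [ 0.00000000e+00  0.00000000e+00  0.00000000e+00  1.00000000e+00]] ['pixels', 'fx', 'fy', 'cx', 'cy', 'pose']
{'clock': 0.1, 'qpos': array([-1.32179647,  0.62924275,  0.03845522,  1.51826019, -0.02701568,
        0.99630165, -0.0200043 ]), 'qd': array([-5.47336432e-05, -2.28536755e-03, -1.07883646e-03, -4.54950715e-03,
       -6.23886873e-04, -1.26819713e-04,  1.00180308e-04]), 'tau': array([ 3.34883443e-03, -5.64532042e+01,  1.23055000e+00, -1.93970132e+01,
        1.13032601e-02,  5.42164416e-03,  1.63514915e-05]), 'eef_pos': array([201.05717114, 617.53886437, 230.49078154]), 'tool_rot': array([-3.13989882e+00,  9.33163535e-06,  2.82677168e+00]), 'force': array([ 0.28385927,  0.40866703, -0.87206113]), 'torque': array([-0.01168802, -0.01759457, -0.01249122]), 'gripper_force': 0.0, 'width': 84.91874089797103}
```

View pics/scene0.png

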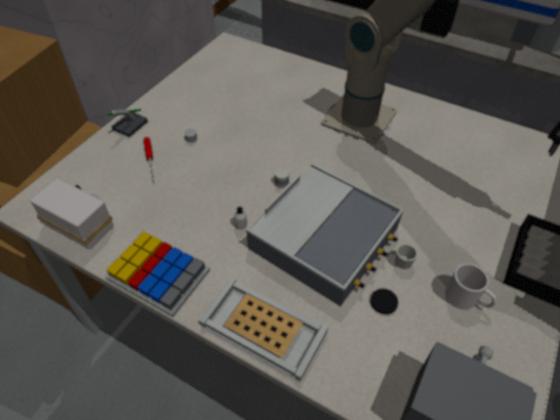

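View pics/top0.png

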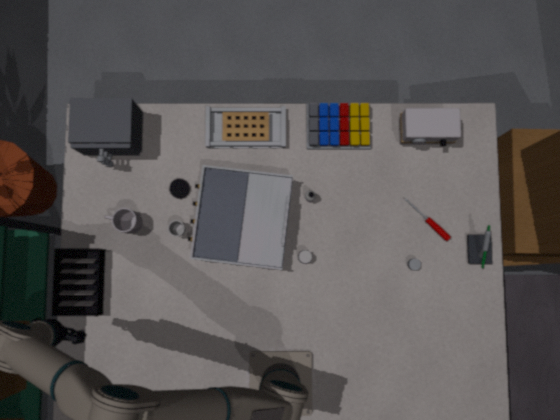

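Scene: bright cover on the right half of the box in top view (~(267,218)), dark deck on the left (~(220,215)); bottle ~(310,195), jar ~(305,256) stand beside the strip side; cup (178,229), reel (180,188) on the far side.

```bash
cat > h.py <<'E'
import numpy as np
def ray(d,u,v):
    P=d["pose"];c=np.array([(u-d["cx"])/d["fx"],-(v-d["cy"])/d["fy"],-1]);return P[:3,3],P[:3,:3]@c
def plane(d,u,v,z):
    o,r=ray(d,u,v);return (o+r*(z-o[2])/r[2])[:2]
def px(d,p):
    P=d["pose"];c=P[:3,:3].T@(np.asarray(p,float)-P[:3,3]);return d["cx"]-d["fx"]*c[0]/c[2],d["cy"]+d["fy"]*c[1]/c[2]
E
python3 - <<'E'
from cell import ctrl
import cv2,numpy as np
from h import *
d=ctrl.get_image("top");im=d["pixels"];g=cv2.cvtColor(im,cv2.COLOR_RGB2GRAY)
hsv=cv2.cvtColor(im,cv2.COLOR_RGB2HSV)
print(g[215,185:325:2]); print(g[155:285:2,220]); print(im[215,220],im[215,265],im[215,305])
c=im[140:290,165:335,::-1];cv2.imwrite("pics/c1.png",cv2.resize(c,None,fx=4.5,fy=4,interpolation=cv2.INTER_CUBIC)[:,:790])
# deck: bluish dark
m=((g>60)&(g<110)).astype(np.uint8);m[:, :185]=0;m[:,300:]=0;m[:150]=0;m[290:]=0
m=cv2.morphologyEx(m,cv2.MORPH_OPEN,np.ones((5,5)))
cs=cv2.findContours(m,0,1)[0];k=max(cs,key=cv2.contourArea);r=cv2.minAreaRect(k);b=cv2.boxPoints(r);print(r);print(b)
for q in b: print(plane(d,*q,75))
E
```

```text
[127 123 119 113 111 118 106  64  81  80  79  81  80  78  80  79  80  82
  82  80  80  79  80  81  81  80  80  81  79  90 129 133 133 132 131 132
 130 130 131 132 133 130 131 130 129 129 126 131 129 124 120 106  72  74
  72  74  76  81 120 122 126 125 125 124 126 125 123 125 125 125]
[128 126 122 112 111 111 120  80  77  75  76  80  78  79  78  78  80  80
  78  77  79  80  80  80  79  82  80  80  78  80  79  79  79  78  79  81
  80  79  80  80  81  80  80  80  79  80  81  79  80  82  83  79  80 119
 123 125 125 122 121 124 126 123 125 126 117]
[77 78 87] [132 132 137] [129 125 123]
((220.22769165039062, 214.3240509033203), (46.974491119384766, 91.99065399169922), 7.305758953094482)
[[191.08215 256.95926]
 [202.78009 165.7154 ]
 [249.37323 171.68884]
 [237.6753  262.9327 ]]
[411.1181171  290.27692745]
[712.51155352 257.21050651]
[692.48416727 102.58603872]
[391.99901235 138.46756244]
```

View pics/c1.png

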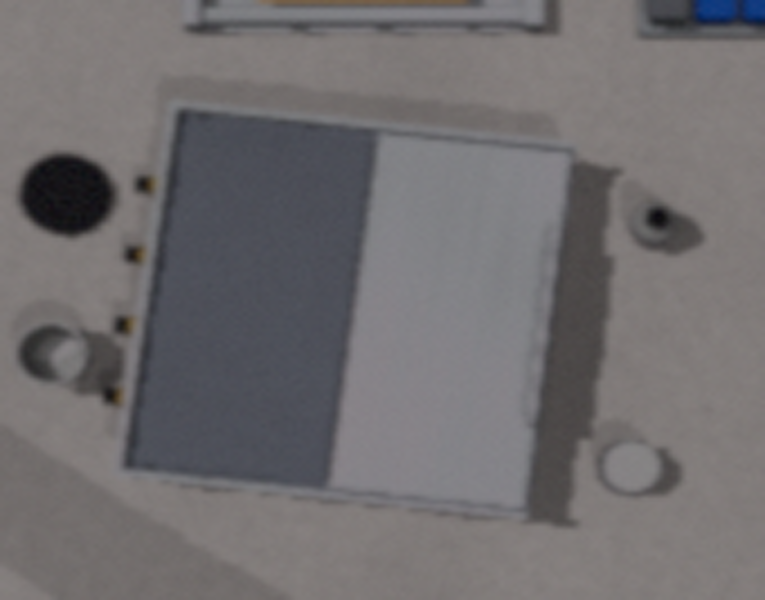

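Run:
```python
from cell import ctrl
from h import *
d=ctrl.get_image("top")
f=lambda x,y:(165+x/4.5,140+y/4)
C=np.array([plane(d,*f(*p),87) for p in((175,105),(572,150),(528,515),(123,468))]);print(C)
c=C.mean(0);print("ctr",c)
ey=(C[0]+C[3]-C[1]-C[2]);print(np.linalg.norm(ey)/2); ex=C[0]+C[1]-C[2]-C[3];print(np.linalg.norm(ex)/2)
a=np.arctan2(-ey[0],ey[1]);b=np.arctan2(ex[1],ex[0]);print(a,b)
y=(a+b)/2;R=np.array([[np.cos(y),-np.sin(y)],[np.sin(y),np.cos(y)]])
for n,p,z in(("edge",(378,130),80),("edge",(328,487),80),("strip",(556,218),104),("strip",(532,425),104),("bottle",(655,220),75),("jar",(632,467),45)):
    w=plane(d,*f(*p),z);print(n,w,R.T@(w-c))
for p in((0,-140),(0,-200),(0,-100),(0,-260)): print(p,c+R@np.array(p))
```

```text
[[708.38964765 251.79411906]
 [670.9991363  -38.47166584]
 [373.41105242  -6.47136704]
 [410.70588942 284.26972236]]
ctr [540.87643144 122.78020214]
292.89370479810924
299.3767308808827
-0.12784361437699954 -0.1078927617015564
edge [688.85354316 103.51417437] [149.21598221  -1.73091618]
edge [395.74666375 137.4255476 ] [-145.84502301   -2.52287119]
strip [612.32019464 -26.47023473] [  88.49922973 -139.81341331]
strip [445.00625892  -9.2164554 ] [ -79.68277828 -142.35470637]
bottle [614.77027856 -99.31795315] [  99.49887458 -211.86756519]
jar [413.04042042 -83.0179467 ] [-102.74810449 -219.40316954]
(0, -140) [524.41306767 -16.24841957]
(0, -200) [517.35734034 -75.83211459]
(0, -100) [529.11688589  23.47404378]
(0, -260) [ 510.301613  -135.4158096]
```

```bash
python3 -m handwheel '[[[0,0,-5.7],[0,0,0],1],[[0,0,-5.7],[0,0,0],1],[[0,0,0],[-0.02,-0.032,0],1],[[0,0,0],[-0.02,-0.032,0],1],[[0,0,0],[-0.02,-0.032,0],1]]' && python3 -m handwheel '[[[0,0,0],[-0.02,-0.032,0],1],[[0,0,0],[-0.02,-0.032,0],1],[[0,0,0],[-0.02,-0.032,0],1],[[0,0,0],[-0.02,-0.032,0],1],[[0,0,0],[-0.02,-0.032,0],1]]'
```

```text
clock: 0.62
eef_pos: [249.8, 514.5, 230.8]
tool_rot: [-3.141, -0.0, 3.027]
force: [0.5, -0.2, 0.3]
width: 25.8
gripper_force: 0.0
clock: 1.03
eef_pos: [331.0, 343.5, 231.3]
tool_rot: [3.142, 0.0, 3.026]
force: [0.5, 0.1, -0.2]
width: -0.1
gripper_force: 0.0
```

```bash
python3 -m handwheel '[[[0,0,0],[-0.02,-0.032,0],1],[[0,0,0],[-0.02,-0.032,0],1],[[0,0,0],[-0.02,-0.032,0],1],[[0,0,0],[-0.02,-0.032,0],1],[[0,0,0],[-0.02,-0.032,0],1]]' && python3 -m handwheel '[[[0,0,0],[-0.02,-0.032,0],1],[[0,0,0],[-0.02,-0.032,0],1],[[0,0,0],[-0.02,-0.032,0],1],[[0,0,0],[-0.02,-0.032,0],1],[[0,0,0],[-0.02,-0.032,0],1]]' && python3 -m handwheel '[[[0,0,0],[0,-0.032,0],1],[[0,0,0],[0,-0.032,0],1],[[0,0,0],[0,0,0.04],1],[[0,0,0],[0,0,0],1],[[0,0,0],[0,0,0],1]]'
python3 - <<'E'
from cell import ctrl
import cv2
from h import *
s=ctrl.read_state();w=s["eef_pos"];y=-.115;c=np.array([541,122])
R=np.array([[np.cos(y),-np.sin(y)],[np.sin(y),np.cos(y)]]);print("box",R.T@(w[:2]-c))
d=ctrl.get_image("scene");print(px(d,w));cv2.imwrite("pics/s2.png",cv2.resize(d["pixels"][130:330,180:440,::-1],None,fx=3,fy=3))
E
```

```text
clock: 1.45
eef_pos: [411.8, 173.1, 231.4]
tool_rot: [3.141, 0.0, 3.026]
force: [1.3, 0.3, 0.7]
width: -0.2
gripper_force: 0.0
clock: 1.87
eef_pos: [492.7, 2.5, 231.4]
tool_rot: [3.141, 0.0, 3.026]
force: [-0.3, 0.6, 0.0]
width: 0.0
gripper_force: 0.0
clock: 2.28
eef_pos: [483.3, -59.1, 190.2]
tool_rot: [3.141, -0.005, 3.025]
force: [0.3, 0.2, 0.3]
width: -0.1
gripper_force: 0.0
box [ -36.50968694 -186.51466085]
(np.float64(277.20423066460387), np.float64(154.57558452747548))
```

View pics/s2.png

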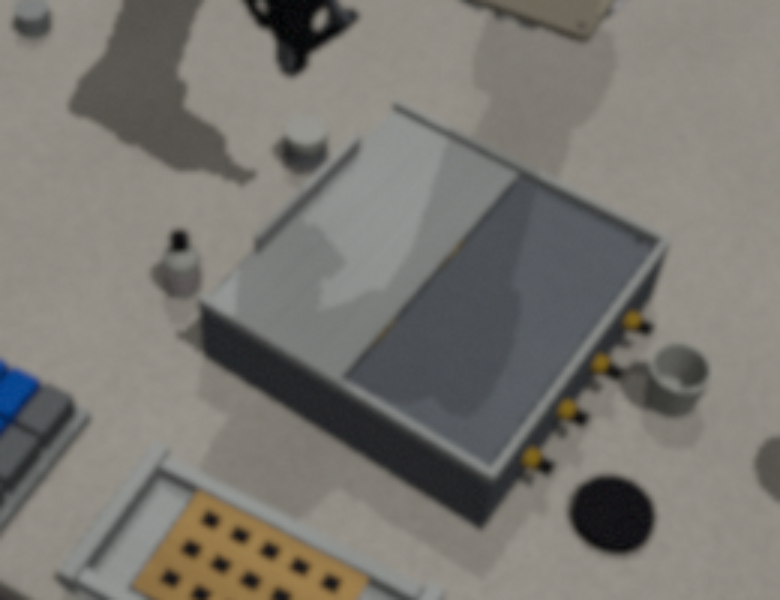

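The fingers are clear of the strip on the −y side (tip at crop (290,60)), jar and bottle away. Lowering.

```bash
python3 -m handwheel '[[[0,0,0],[-0.036,0,0.03],1],[[0,0,0],[0,0,0.035],1],[[0,0,0],[0,0,0.035],1],[[0,0,0],[0,0,0.003],1],[[0,0,0],[0,0,0],1]]' && python3 -m handwheel '[[[0,0,0],[0,0.012,0],1],[[0,0,0],[0,0.01,0],1],[[0,0,0],[0,0.008,0],1],[[0,0,0],[0,0.008,0],1],[[0,0,0],[0,0.008,0],1]]' && python3 -m handwheel '[[[0,0,0],[0,0.008,0],1],[[0,0,0],[0,0.008,0],1],[[0,0,0],[0,0.008,0],1],[[0,0,0],[0,0.008,0],1],[[0,0,0],[0,0.008,0],1]]'
```

```text
clock: 2.75
eef_pos: [516.1, -61.6, 91.4]
tool_rot: [3.141, -0.003, 3.028]
force: [0.8, -1.1, 1.0]
width: -0.0
gripper_force: 0.0
clock: 3.17
eef_pos: [523.2, -19.5, 93.9]
tool_rot: [-3.139, 0.004, 3.024]
force: [-1.4, -9.1, 6.1]
width: -0.0
gripper_force: 5.4
clock: 3.58
eef_pos: [527.8, 19.6, 93.9]
tool_rot: [-3.138, 0.004, 3.023]
force: [-0.6, -9.2, 7.6]
width: 0.4
gripper_force: 5.5
```

Run:
```python
from cell import ctrl
import cv2
from h import *
d=ctrl.get_image("scene");w=ctrl.read_state()["eef_pos"];print(w,px(d,w));cv2.imwrite("pics/s3.png",cv2.resize(d["pixels"][130:330,180:440,::-1],None,fx=3,fy=3))
```

```text
[528.11239411  22.0203112   93.88362499] (np.float64(294.59097287489936), np.float64(200.25008858094012))
```

View pics/s3.png

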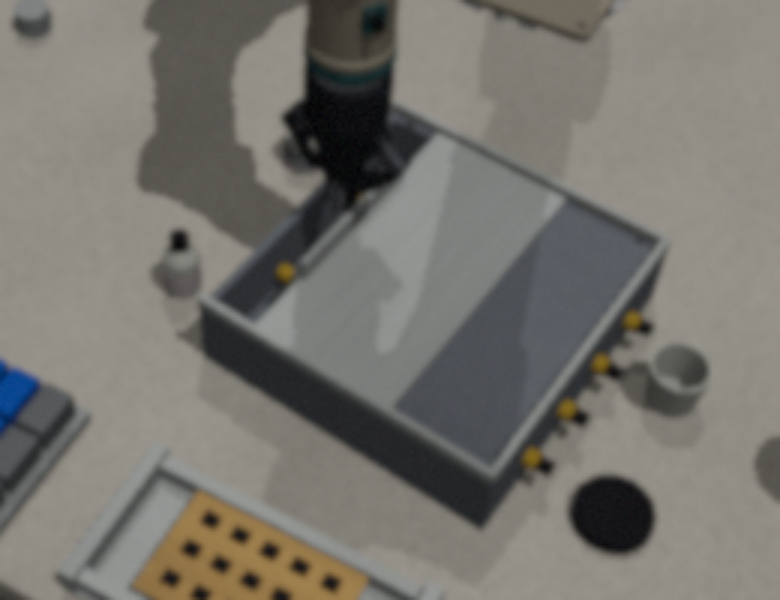

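The cover slides flat; the yellow disc of the marked handle appears at crop (285,272), i.e. the +x valve. Keep pushing.

```bash
python3 -m handwheel '[[[0,0,0],[0,0.008,0],1],[[0,0,0],[0,0.008,0],1],[[0,0,0],[0,0.008,0],1],[[0,0,0],[0,0.008,0],1],[[0,0,0],[0,0.008,0],1]]' && python3 -m handwheel '[[[0,0,0],[0,0.008,0],1],[[0,0,0],[0,0.008,0],1],[[0,0,0],[0,0.008,0],1],[[0,0,0],[0,0.006,0],1],[[0,0,0],[0,0,0],1]]'
```

```text
clock: 4.05
eef_pos: [532.3, 59.2, 93.9]
tool_rot: [-3.138, 0.003, 3.023]
force: [-1.5, -9.3, 7.5]
width: 0.1
gripper_force: 5.7
clock: 4.47
eef_pos: [535.9, 90.9, 93.9]
tool_rot: [-3.14, 0.003, 3.026]
force: [-0.3, -5.7, 7.0]
width: 0.0
gripper_force: 3.5
```

```bash
python3 -m handwheel '[[[0,0,0],[0,0.005,0],1],[[0,0,0],[0,0.004,0],1],[[0,0,0],[0,0.004,0],1],[[0,0,0],[0,0,0],1]]' && python3 -m handwheel '[[[0,0,0],[0,0.004,0],1],[[0,0,0],[0,0.003,0],1],[[0,0,0],[0,0,0],1]]'
```

```text
clock: 4.8
eef_pos: [537.2, 102.8, 93.9]
tool_rot: [-3.139, 0.003, 3.025]
force: [-0.5, -7.2, 7.8]
width: 0.0
gripper_force: 4.6
clock: 5.05
eef_pos: [538.0, 109.4, 93.9]
tool_rot: [-3.139, 0.003, 3.024]
force: [-0.2, -7.6, 6.9]
width: 0.1
gripper_force: 4.9
```

```bash
python3 -m handwheel '[[[0,0,0],[0,0.003,0],1],[[0,0,0],[0,0.002,0],1],[[0,0,0],[0,0,0],1]]' ; python3 -m handwheel '[[[0,0,0],[0,0.002,0],1],[[0,0,0],[0,0.002,0],1],[[0,0,0],[0,0,0],1]]'
python3 - <<'E'
from cell import ctrl
import cv2
from h import *
d=ctrl.get_image("scene");cv2.imwrite("pics/s4.png",cv2.resize(d["pixels"][130:330,180:440,::-1],None,fx=3,fy=3))
E
```

```text
clock: 5.3
eef_pos: [538.5, 113.9, 93.9]
tool_rot: [-3.138, 0.003, 3.024]
force: [-1.0, -8.3, 7.4]
width: 0.1
gripper_force: 5.2
clock: 5.55
eef_pos: [539.9, 115.6, 94.0]
tool_rot: [-3.136, 0.005, 3.022]
force: [1.5, -13.1, 6.5]
width: -0.1
gripper_force: 7.0
```

View pics/s4.png

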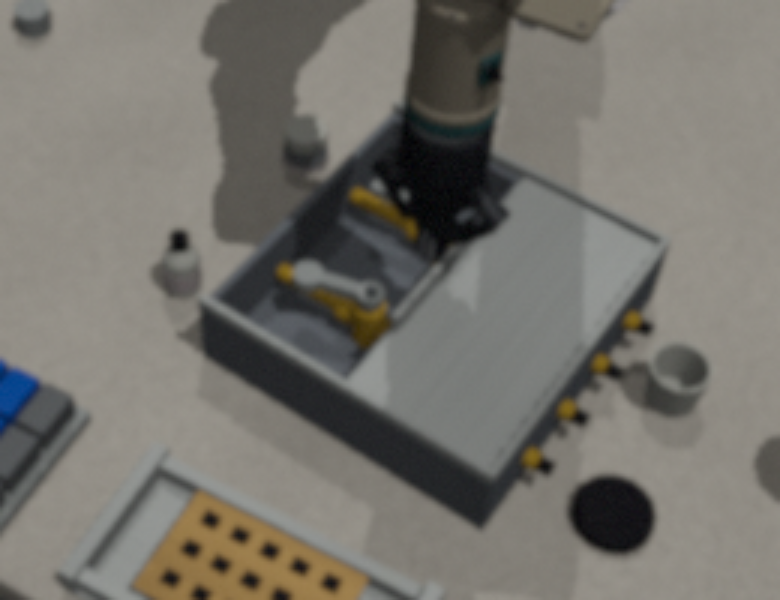

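End stop reached (force jump to 13 N, cover fully over the deck). Marked handle: silver disc at crop (308,272), hub at (375,292).

```bash
python3 -m handwheel '[[[0,0,0],[0,-0.01,0],1],[[0,0,0],[0,-0.03,0],1],[[0,0,0],[0,-0.03,0],1],[[0,0,0],[0,0,-0.01],1],[[0,0,0],[0,0,0],1]]'
python3 - <<'E'
from cell import ctrl
import cv2
from h import *
y=-.115;c=np.array([541,122]);R=np.array([[np.cos(y),-np.sin(y)],[np.sin(y),np.cos(y)]])
d=ctrl.get_image("scene");s=ctrl.read_state();print("tcp box",R.T@(s["eef_pos"][:2]-c),s["eef_pos"])
for n,p,z in(("disc",(308,272),70),("hub",(375,292),70)):
    print(n,R.T@(plane(d,180+p[0]/3,130+p[1]/3,z)-c))
for b in((48,-40,64),(48,-100,64),(-72,-40,64)):
    u=px(d,[*(c+R@b[:2]),b[2]]);print(b,(u[0]-180)*3,(u[1]-130)*3)
cv2.imwrite("pics/s5.png",cv2.resize(d["pixels"][160:280,230:350,::-1],None,fx=5,fy=5,interpolation=cv2.INTER_CUBIC))
E
```

```text
clock: 6.02
eef_pos: [530.8, 49.9, 103.6]
tool_rot: [3.141, 0.003, 3.022]
force: [0.7, 0.7, -0.9]
width: 0.1
gripper_force: 0.0
tcp box [ -1.92722623 -70.93788548] [530.94561608  51.75181738 103.10035832]
disc [ 60.61977363 -95.86112599]
hub [ 43.54384305 -34.38261458]
(48, -40, 64) 366.68443804344764 296.350581091468
(48, -100, 64) 312.37561545188487 265.3962591172571
(-72, -40, 64) 438.8421762241851 215.51438514567823
```

View pics/s5.png

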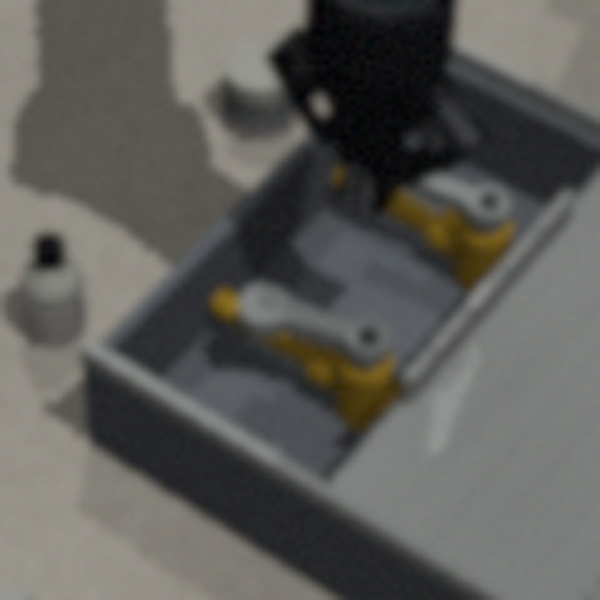

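Disc sits at about box (60,−96), hub (44,−35) in my frame: handle already turned ~0.27 rad. Lower between the handles.

```bash
python3 -m handwheel '[[[0,0,0],[-0.007,-0.026,0],1],[[0,0,0],[0,0,0.015],1],[[0,0,0],[0,0,0.018],1],[[0,0,0],[0,0,0.010],1],[[0,0,0],[0,0,0],1]]'
python3 - <<'E'
from cell import ctrl
import cv2
from h import *
y=-.115;c=np.array([541,122]);R=np.array([[np.cos(y),-np.sin(y)],[np.sin(y),np.cos(y)]])
s=ctrl.read_state();print("tcp box",R.T@(s["eef_pos"][:2]-c),s["eef_pos"])
E
```

```text
clock: 6.48
eef_pos: [532.5, 26.5, 56.8]
tool_rot: [3.141, -0.004, 3.028]
force: [0.1, 0.6, -1.0]
width: 0.3
gripper_force: 0.0
tcp box [  2.47780836 -95.8546606 ] [532.46243703  26.49415981  56.80047233]
```

```bash
python3 -m handwheel '[[[0,0,0],[-0.01,-0.002,-0.003],1],[[0,0,0],[-0.01,-0.002,0],1],[[0,0,0],[-0.008,0,0],1],[[0,0,0],[-0.007,0,0],1],[[0,0,0],[0,0,0],1]]' && python3 -m handwheel '[[[0,0,0],[-0.007,0,0],1],[[0,0,0],[-0.006,0,0],1],[[0,0,0],[-0.006,0,0],1],[[0,0,0],[0,0,0],1]]'
python3 - <<'E'
from cell import ctrl
import cv2
from h import *
y=-.115;c=np.array([541,122]);R=np.array([[np.cos(y),-np.sin(y)],[np.sin(y),np.cos(y)]])
s=ctrl.read_state();print("tcp box",R.T@(s["eef_pos"][:2]-c),s["eef_pos"])
d=ctrl.get_image("scene")
cv2.imwrite("pics/s6.png",cv2.resize(d["pixels"][160:280,230:350,::-1],None,fx=5,fy=5,interpolation=cv2.INTER_CUBIC))
E
```

```text
clock: 6.9
eef_pos: [569.7, 17.4, 62.0]
tool_rot: [3.141, 0.002, 3.027]
force: [0.4, 0.0, -0.3]
width: 0.3
gripper_force: 0.0
clock: 7.23
eef_pos: [588.4, 14.2, 61.6]
tool_rot: [-3.142, 0.001, 3.026]
force: [-0.2, -0.2, -0.9]
width: 0.2
gripper_force: 0.1
tcp box [  59.46361962 -101.62386038] [588.40984815  14.22413371  61.61235922]
```

View pics/s6.png

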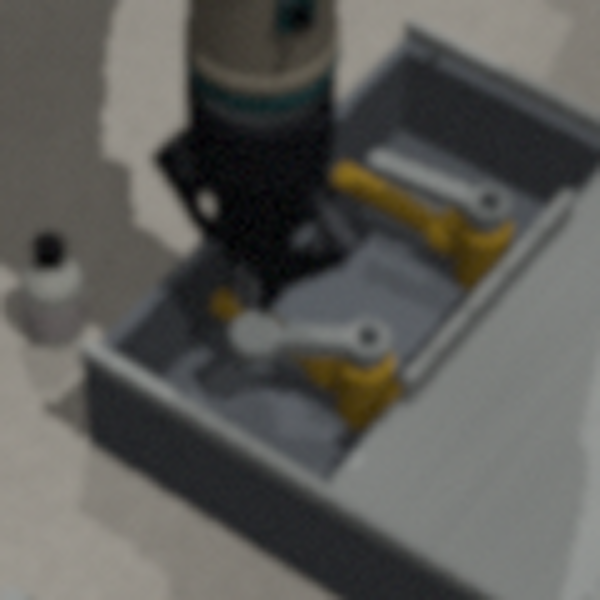

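The disc has moved to (257,335): the handle is turning; the plain one (375,160)-(487,200) is untouched. Continue along the arc.

```bash
python3 -m handwheel '[[[0,0,0],[-0.007,0.004,0],1],[[0,0,0],[-0.007,0.005,0],1],[[0,0,0],[-0.007,0.005,0],1],[[0,0,0],[-0.006,0.005,0],1],[[0,0,0],[0,0,0],1]]' && python3 -m handwheel '[[[0,0,0],[-0.006,0.005,0],1],[[0,0,0],[-0.005,0.005,0],1],[[0,0,0],[-0.003,0.006,0],1],[[0,0,0],[0,0.005,0],1],[[0,0,0],[0,0,0],1]]'
python3 - <<'E'
from cell import ctrl
from h import *
y=-.115;c=np.array([541,122]);R=np.array([[np.cos(y),-np.sin(y)],[np.sin(y),np.cos(y)]])
s=ctrl.read_state();print("tcp box",R.T@(s["eef_pos"][:2]-c),s["eef_pos"])
E
```

```text
clock: 7.7
eef_pos: [617.9, 32.4, 61.5]
tool_rot: [3.14, 0.002, 3.028]
force: [-0.9, -0.4, -0.6]
width: 0.2
gripper_force: 0.3
clock: 8.12
eef_pos: [633.9, 49.1, 61.8]
tool_rot: [-3.14, 0.003, 3.026]
force: [0.2, -3.0, -0.2]
width: -0.1
gripper_force: 1.1
tcp box [100.63087437 -61.7646702 ] [633.87889438  49.09623919  61.83930906]
```

```bash
python3 -m handwheel '[[[0,0,0],[0,0.003,0],1],[[0,0,0],[0,0.002,0],1],[[0,0,0],[0,0,0],1]]' ; python3 -m handwheel '[[[0,0,0],[0,0.002,0],1],[[0,0,0],[0,0.002,0],1],[[0,0,0],[0,0,0],1]]'
```

```text
clock: 8.37
eef_pos: [633.8, 50.1, 61.8]
tool_rot: [-3.137, 0.002, 3.023]
force: [0.3, -9.5, 0.4]
width: -0.1
gripper_force: 4.0
clock: 8.62
eef_pos: [634.9, 54.4, 63.2]
tool_rot: [-3.138, 0.004, 3.023]
force: [-0.7, -8.4, 7.2]
width: 0.4
gripper_force: 10.0
```

```bash
python3 -m handwheel '[[[0,0,0],[0,-0.01,0],1],[[0,0,0],[0,-0.02,0],1],[[0,0,0],[0.0,-0.02,0],1],[[0,0,0],[0,0,-0.03],1],[[0,0,0],[0,0,-0.03],1]]'; python3 -m handwheel '[[[0,0,0],[0,-0.02,-0.035],1],[[0,0,0],[0,-0.03,-0.035],1],[[0,0,0],[0,-0.03,-0.035],1],[[0,0,0],[0,-0.03,0],1],[[0,0,0],[0,0,0],1]]'
python3 - <<'E'
from cell import ctrl
import cv2
from h import *
d=ctrl.get_image("scene")
cv2.imwrite("pics/s7.png",cv2.resize(d["pixels"][155:305,220:420,::-1],None,fx=4,fy=4,interpolation=cv2.INTER_CUBIC))
E
```

```text
clock: 9.03
eef_pos: [626.4, 7.7, 120.8]
tool_rot: [-3.141, -0.003, 3.023]
force: [0.5, 0.2, 0.3]
width: 0.0
gripper_force: 0.0
clock: 9.45
eef_pos: [616.4, -103.0, 223.1]
tool_rot: [-3.137, 0.007, 3.017]
force: [-0.6, -1.3, -0.6]
width: -0.3
gripper_force: 0.0
```

View pics/s7.png

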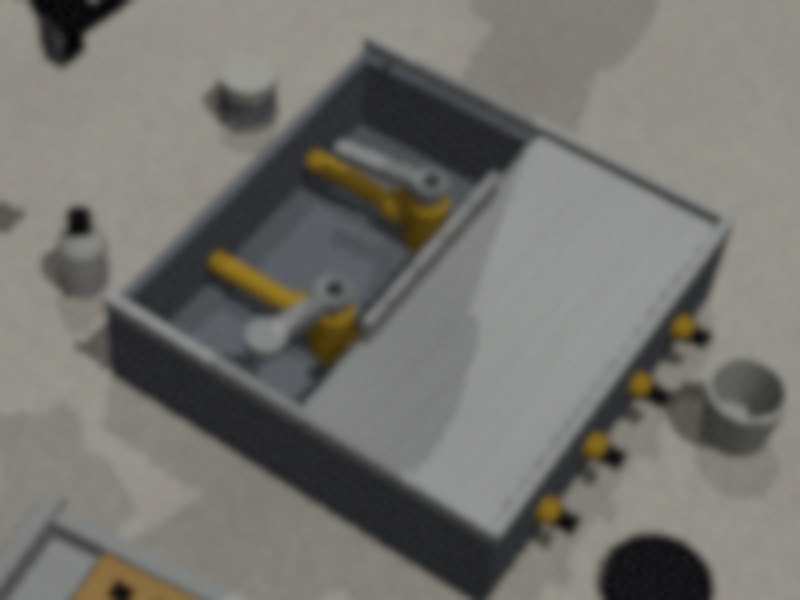

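Run:
```python
from cell import ctrl
from h import *
y=-.115;c=np.array([541,122]);R=np.array([[np.cos(y),-np.sin(y)],[np.sin(y),np.cos(y)]])
d=ctrl.get_image("scene")
f=lambda p,z:R.T@(plane(d,220+p[0]/4,155+p[1]/4,z)-c)
h,e=f((333,288),70),f((266,333),70);v=e-h;print(h,e,np.linalg.norm(v),np.arctan2(v[0],-v[1]))
a,b=f((370,322),104),f((495,175),104);print("strip",a,b,np.arctan2(*(a-b)[::-1]))
a,b=f((368,45),87),f((733,220),87);print("lip -x",a,b)
a,b=f((112,297),75),f((368,45),75);print("-y rim",a,b)
```

```text
[ 45.39999373 -38.78587552] [102.65009238 -52.90634154] 58.96576427227986 1.3289775407482765
strip [77.16143049  9.5763196 ] [-78.22791645   8.47619676] 0.007079664615677923
lip -x [-146.74728615 -139.76345855] [-153.81652895  153.40763037]
-y rim [ 142.4199121 -150.133704 ] [-157.38934416 -145.98608192]
```

The cover is at its stop and the bystanders are in place, but the marked handle (hub (333,288), disc (266,333)) measures only ~1.33 rad, so it needs another, gentler push.

```bash
cat > pos.py <<'E'
from cell import ctrl
from h import *
y=-.115;c=np.array([541,122]);R=np.array([[np.cos(y),-np.sin(y)],[np.sin(y),np.cos(y)]])
s=ctrl.read_state();print("tcp box",(R.T@(s["eef_pos"][:2]-c)).round(1),s["eef_pos"].round(1),s["tool_rot"].round(3))
E
python3 -m handwheel '[[[0,0,0],[0,0.03,0],1],[[0,0,0],[0,0.035,0],1],[[0,0,0],[0,0.035,0],1],[[0,0,0],[0,0,0.04],1],[[0,0,0],[0,0,0],1]]'; python3 -m handwheel '[[[0,0,0],[0,0,0.04],1],[[0,0,0],[0,0,0.02],1],[[0,0,0],[0,0,0],1],[[0,0,0],[0,0,0],1]]';python3 pos.py
```

```text
clock: 9.97
eef_pos: [623.5, 11.4, 174.1]
tool_rot: [3.139, -0.01, 3.034]
force: [-2.1, 0.1, -1.3]
width: -0.1
gripper_force: 0.0
clock: 10.3
eef_pos: [626.6, 5.0, 119.5]
tool_rot: [3.142, -0.002, 3.026]
force: [0.8, -0.8, 0.6]
width: -0.2
gripper_force: 0.0
tcp box [  98.5 -106.4] [626.6   5.  119.5] [ 3.142e+00 -2.000e-03  3.026e+00]
```

```bash
python3 -m handwheel '[[[0,0,0],[-0.004,0,0.03],1],[[0,0,0],[0,0,0.02],1],[[0,0,0],[0,0,0.009],1],[[0,0,0],[0,0,0],1],[[0,0,0],[0,0.01,0],1]]'; python3 -m handwheel '[[[0,0,0],[0,0.01,0],1],[[0,0,0],[0,0.006,0],1],[[0,0,0],[0,0.004,0],1],[[0,0,0],[0,0,0],1]]';python3 pos.py;  python3 -m handwheel '[[[0,0,0],[0,0.004,0],1],[[0,0,0],[0,0.003,0],1],[[0,0,0],[0,0,0],1]]';python3 pos.py
```

```text
clock: 10.72
eef_pos: [633.1, 11.3, 62.4]
tool_rot: [-3.14, 0.002, 3.022]
force: [-0.1, -1.1, 0.3]
width: -0.0
gripper_force: 0.0
clock: 11.05
eef_pos: [636.0, 35.4, 62.2]
tool_rot: [3.141, 0.003, 3.028]
force: [0.5, 0.7, 0.3]
width: -0.1
gripper_force: 0.0
tcp box [104.3 -75.1] [636.   35.4  62.2] [3.141e+00 3.000e-03 3.028e+00]
clock: 11.3
eef_pos: [636.2, 40.8, 61.3]
tool_rot: [-3.142, 0.002, 3.026]
force: [0.7, -1.6, 1.2]
width: 0.0
gripper_force: 1.0
tcp box [103.9 -69.7] [636.2  40.8  61.3] [-3.142e+00  2.000e-03  3.026e+00]
```

```bash
python3 -m handwheel '[[[0,0,0],[0,0.003,0],1],[[0,0,0],[0,0.003,0],1],[[0,0,0],[0,0,0],1]]';python3 pos.py;  python3 -m handwheel '[[[0,0,0],[0,0.003,0],1],[[0,0,0],[0,0,0],1]]';python3 pos.py
python3 - <<'E'
from cell import ctrl
import cv2
d=ctrl.get_image("scene")
cv2.imwrite("pics/s8.png",cv2.resize(d["pixels"][160:280,230:350,::-1],None,fx=5,fy=5,interpolation=cv2.INTER_CUBIC))
E
```

```text
clock: 11.55
eef_pos: [636.2, 47.5, 60.8]
tool_rot: [3.141, -0.0, 3.026]
force: [1.3, -1.4, 1.1]
width: 0.2
gripper_force: 1.0
tcp box [103.1 -63.1] [636.2  47.5  60.8] [ 3.141 -0.     3.026]
clock: 11.72
eef_pos: [636.2, 48.4, 60.8]
tool_rot: [-3.14, -0.0, 3.025]
force: [1.2, -4.4, 1.4]
width: 0.3
gripper_force: 2.1
tcp box [103.  -62.2] [636.2  48.4  60.8] [-3.14  -0.     3.025]
```

View pics/s8.png

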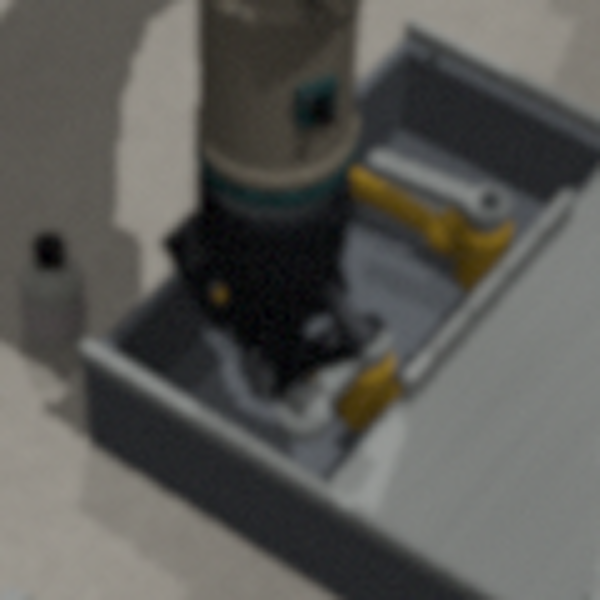

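Finger is stalled against the disc (~(308,410)) at 4 N, apparently at the stop. Back off slowly and re-measure.

```bash
python3 -m handwheel '[[[0,0,0],[0,-0.002,0],1],[[0,0,0],[0,-0.002,0],1],[[0,0,0],[0,-0.003,0],1],[[0,0,0],[0,-0.005,0],1],[[0,0,0],[0,-0.01,0],1]]';python3 -m handwheel '[[[0,0,0],[0,-0.01,0],1],[[0,0,0],[0,-0.008,0],1],[[0,0,0],[0,0,0],1],[[0,0,0],[0,0,-0.03],1],[[0,0,0],[0,0,-0.04],1]]';python3 -m handwheel '[[[0,0,0],[0,-0.02,-0.035],1],[[0,0,0],[0,-0.03,-0.035],1],[[0,0,0],[0,-0.03,-0.02],1],[[0,0,0],[0,-0.03,0],1],[[0,0,0],[0,0,0],1]]'
python3 - <<'E'
from cell import ctrl
import cv2
d=ctrl.get_image("scene")
cv2.imwrite("pics/s9.png",cv2.resize(d["pixels"][155:305,220:420,::-1],None,fx=4,fy=4,interpolation=cv2.INTER_CUBIC))
E
```

```text
clock: 12.18
eef_pos: [633.5, 29.7, 60.6]
tool_rot: [3.14, -0.001, 3.028]
force: [-0.3, 0.8, 0.4]
width: -0.2
gripper_force: 0.0
clock: 12.6
eef_pos: [628.7, 9.6, 128.1]
tool_rot: [-3.141, -0.008, 3.025]
force: [1.4, -0.3, 0.4]
width: -0.4
gripper_force: 0.0
clock: 13.02
eef_pos: [618.9, -106.0, 219.8]
tool_rot: [-3.135, 0.004, 3.016]
force: [0.2, -1.9, -1.3]
width: -0.1
gripper_force: 0.0
```

View pics/s9.png

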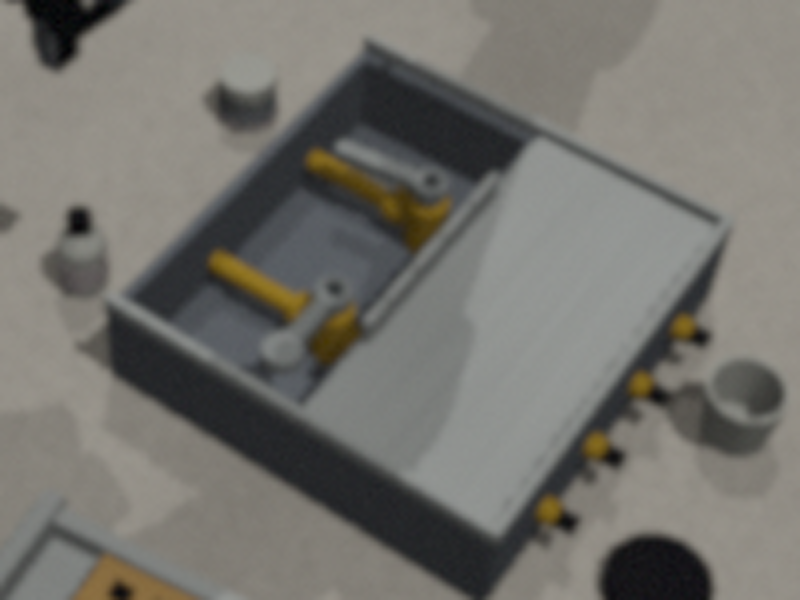

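Run:
```python
from cell import ctrl
from h import *
y=-.115;c=np.array([541,122]);R=np.array([[np.cos(y),-np.sin(y)],[np.sin(y),np.cos(y)]])
d=ctrl.get_image("scene")
f=lambda p,z:R.T@(plane(d,220+p[0]/4,155+p[1]/4,z)-c)
for hp in((333,288),(334,290)):
  for dp in((282,347),(283,350)):
    h,e=f(hp,70),f(dp,70);v=e-h;print(h,e,np.linalg.norm(v),np.arctan2(v[0],-v[1]))
# sub-pixel disc centre from bright blob, x4 crop
import cv2
g=cv2.cvtColor(cv2.resize(d["pixels"][155:305,220:420],None,fx=4,fy=4,interpolation=cv2.INTER_CUBIC),cv2.COLOR_RGB2HSV)
w=g[300:380,245:345];m=((w[...,2]>105)&(w[...,1]<60)).astype(np.uint8)
n,l,s,ce=cv2.connectedComponentsWithStats(m);print(s,ce+[245,300])
```

```text
[ 45.39999373 -38.78587552] [105.67950163 -37.88142439] 60.28629284208755 1.585799489633213
[ 45.39999373 -38.78587552] [107.26690295 -35.95612375] 61.931590898408054 1.6165038127370823
[ 46.40669496 -37.28807176] [105.67950163 -37.88142439] 59.27577648911538 1.560786124117437
[ 46.40669496 -37.28807176] [107.26690295 -35.95612375] 60.874781331607124 1.5926782010177152
[[   0    0  100   80 6309]
 [  13    0   76   62 1474]
 [  83   60   17   20  186]
 [   0   74    9    6   31]] [[294.75225868 338.96465367]
 [288.8229308  336.84871099]
 [338.70967742 372.34946237]
 [247.83870968 377.41935484]]
```

Handle is at ≈1.57 rad (shut), the cover is at its stop, and the robot is clear.

```bash
python3 -m handwheel '[[[0,0,0],[0,0,0],1],[[0,0,0],[0,0,0],1],[[0,0,0],[0,0,0],1]]'; python3 -c "
from cell import ctrl
print(ctrl.finish_job())"
```

```text
clock: 13.37
eef_pos: [619.5, -94.7, 216.9]
tool_rot: [3.141, -0.001, 3.028]
force: [0.2, -0.0, -0.5]
width: -0.3
gripper_force: 0.0
the job is handed in; nothing more can be done
None
```

I slid the cover flat to its end stop and pushed the disc handle fully shut. It measures about 1.57 rad in the camera image, after a second, gentler push because the first left it at about 1.33. In the pictures the plain handle and the nearby bench items look unmoved. I handed the job in at about 13.4 s, and no verdict came back.

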